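# Seat a bearing cap in its holding fixture and clamp it

### The arm

A 7-joint arm with a two-finger parallel gripper is mounted at the origin on a cart in front of the work surface, level with it; the furniture and walls round the work are solid. World frame = base frame: x ahead of the robot, y to its left, z up, the work surface at z = 0. Lengths are in m, angles in degrees, forces in N, time in s.
With the tool pointing down it reaches from about 0.425 to 0.875 m from the base axis. Payload 4.7 kg.
Tool frame: the origin (TCP) lies on the centre line of the jaws, within the pads' length; the fingertips stand 8 mm ahead of it and the grasp point (between the pads) lies 11 mm behind it; z points along the fingers, y is the direction in which the jaws open and shut (so a half turn about z gives the same grasp; the last joint's range is limited). The gripper opens to 87 mm and grips with 3 to 60 N. Pads are 19 mm wide; open, the fingers measure 117 mm over their backs; the gripper's body (75 mm by 190 mm) begins 51 mm behind the grasp point.
Start: joints at [-70.353, 18.392, -4.016, 83.108, 1.295, 78.541, -3.26], TCP at [0.21, 0.615, 0.205] pointing down, gripper open.
Joint ranges: [-163.93, 163.93], [-17.29, 119.83], [-79.2, 71.16], [3.27, 140.29], [-89.18, 269.18], [5.43, 117.66], [-154.24, 154.24]. Speed limits (degrees/s): [147.25, 147.25, 180, 180, 180, 180, 180].

### API

Orientations are given as [roll, pitch, yaw] about the fixed x, y, z axes, in that order (R = Rz(yaw) Ry(pitch) Rx(roll)).
In Python, from cell import env gives the robot as it stands. The module is installed in compiled form; this text tells all that it offers.
- The arm moves only by the tool move_arm, never from a script. Its argument "steps" is a list of rows, each a list of 2 entries, a list of its own where there are three numbers: the shift along the tool's x, y, z in m, then the turn about the tool's z in rad. A call has 1 to 20 rows; each row is the pose to reach, as a shift and turn from the pose commanded when the call began, along the tool's axes at that moment; what a row does not reach only later rows make up. A row lasts 1/8 s, in which the tool goes at most 62.5 mm and 10.7 degrees, less where a joint would pass 70% of its speed; a pose out of reach is approached as far as the arm can. A call with a gripper value outside its range is refused whole. "hand" is the closure, from -1 (fully open) to 1 (shut), set as the call begins (left out, the last holds). The fingers move at their own pace and stop on an object; "squeeze" is the grip in N (left out, the last holds). Time passes only in rows, so rows that repeat a pose let the fingers close. It gives the time, the measured TCP pose, the force and the opening at its end, in the units of the state.
- env.get_obs(): the state, without advancing time (a new reading comes with each control period).
- env.read_camera(name): name is "side" or "top" or "wrist"; returns (picture, depth): 400x640x3 uint8, red, green, blue; 400x640 float32, m along the optical axis (not along the pixel's ray), 0 where there is no reading.
- env.calibration(name): a dict with "intrinsics" (3x3 intrinsics, pixels), "D" ([k1, k2, p1, p2, k3] as OpenCV has them; the pictures are not rectified), "position" and "orientation" of the camera in the world; the wrist camera has in their place "mount" (4x4, takes a point from camera to tool coordinates, whose origin is the TCP and whose axes are the flange's). Camera axes: x right, y up, looking along -z (the intrinsics and any distortion apply to the point x, -y, -z); pixel columns grow to the right and rows downward; lengths in m; the calibration is good to about 2 mm. A picture is of the moment at which its call begins: read the wrist's pose just before it. calibration takes no time and is no camera call.
- env.sign_off(): hands the job in, once; it reports no verdict.
Trained networks look in the newest picture that a camera, given by its name, has taken for a name from the list of things; names that differ only in an ending like _2 or _b are one class to them, and where a whole thing is asked for, a point or a joint stands for the part that bears it (a point fixed in the world has none). Each returns a list of dicts, best first, with "conf" (0 to 1); they miss things now and then, are a little off and sometimes report something else, mostly with a low value. They report only what shows in the picture. A call takes as long as a camera call. They do not tell look-alikes from the thing itself.
- env.cut_out(camera, query): "region" (400x640 bool, what is visible of it) and "uv" ([column, row] in pixels, amid what is visible of it).
The state is a dict: "time_s": time; "qpos": joint angles; "joint_velocities": joint speeds; "effort": joint torques, N m; "tool_pos": TCP position; "tool_rot": TCP orientation; "force": force on the tool from outside, world axes, zero at the start; "wrist_torque": the same for the moment, N m; "grip_width": finger opening in m.
Only numpy, scipy, OpenCV 4.12 (cv2) and the standard library are available. Lean on these libraries where they do the work, as an engineer would, in place of code of your own. Each camera call takes 0.05 s, during which the arm holds its last target. There are 200 camera calls.

### The job

Swing the yellow clamp arm of the holding fixture well clear of the pocket, then set the steel bearing cap, feet down, flat and square on the floor of the pocket over the brass saddle; lower it in, do not drop it. Then swing the clamp arm back fully home so its red knob stands over the middle of the cap. Leave the bearing, the orange carton and the tan bottle where they are.

Things in the scene. Friction and masses are not known exactly. Their poses are not given: they have to be found in the camera images.
- bearing_cap: Loose steel bearing cap, 90 (x) x 36 (y) x 44 mm (z), 0.5 kg, standing on its two feet. Origin: centre of the underside. An arch of radius 20 mm runs through it along y from below; the middle crown (50 mm long in x) is 44 mm high, the shoulders 30 mm. Grip it from above across the 36 mm width at the crown. The same either way round (half turn about z).
- fixture: Fixed holding fixture. Origin: on the bench below the pocket's centre; x along the pocket. Dark base plate 18 mm thick, x -62 to 108 mm, y -55 to 55 mm. Aluminium pocket walls end 32 mm above the bench; the side walls, 14 mm thick, are open in the middle 48 mm. A brass half-round saddle (radius 16.5 mm) lies across the pocket's middle along y, under the cap's arch.
- pocket (a point): Centre of the pocket's floor, 18 mm above the bench; x along the pocket, y across, z up. The pocket is 93 x 39 mm, 14 mm deep, with a 4 mm bevelled lead-in at the top of its walls. When the cap is seated its origin is at this point, its x along the pocket's x (either way round), its crown 62 mm above the bench.
- clamp_hinge (a point): Vertical axis of the swing clamp, on the fixture 80 mm from the pocket's centre along the pocket's +x, 65.5 mm above the bench (underside of the arm, 3.5 mm above a seated cap). The yellow arm is 20 mm wide and 10 mm thick.
- clamp_knob (a point): Top centre of the red upright knob at the free end of the clamp arm: 22 mm diameter, 40 mm tall (75.5 to 115.5 mm above the bench), 80 mm from the hinge axis. It can be pinched from above or pushed sideways.
- clamp_arm (a joint): Angle of the clamp arm in rad. 0: fully home, against its stop, arm pointing from the hinge along the pocket's -x and knob over the pocket's centre. It grows anticlockwise seen from above, up to 1.75; above 1.2 the arm is well clear of the pocket. It stays where it is left (friction about 1 N at the knob).
- bearing: Bystander: steel ball bearing lying flat, 62 mm diameter, 16 mm high, origin at the centre of its underside.
- carton: Bystander: orange parts carton, 90 x 68 x 45 mm, origin at the centre of its underside.
- tan_bottle: Bystander: tan jar with black cap, 54 mm diameter, 113 mm tall, origin at the centre of its underside.
There are look-alikes about, which are no part of the job. Leave any turquoise look-alike of the bearing_cap alone.

How it is judged (in metres and radians):
On the way, in this order (a step that is already met when the one before it is completed fails the run):
1. the clamp arm is swung clear of the pocket (value of joint clamp_arm above 0.8 rad), for 0.1 s.
2. the cap is seated flat and square in the pocket and let go, with the clamp still open (horizontal distance between bearing_cap and pocket below 0.003 m and z of bearing_cap in the frame of pocket between -0.003 and 0.002 m and angle between bearing_cap's own z axis and vertical below 0.035 rad and angle between the x axis of bearing_cap and the x axis of pocket, either way round below 0.05 rad and contact force between the fingers and bearing_cap below 0.5 N and value of joint clamp_arm above 0.5 rad), for 0.1 s.
3. the clamp arm is swung home over the seated cap (horizontal distance between bearing_cap and pocket below 0.003 m and z of bearing_cap in the frame of pocket between -0.003 and 0.002 m and angle between bearing_cap's own z axis and vertical below 0.035 rad and angle between the x axis of bearing_cap and the x axis of pocket, either way round below 0.05 rad and value of joint clamp_arm below 0.12 rad), for 0.2 s.
At the end, for the whole second after the job is handed in: Cap in the pocket, within 3 mm sideways and 2 mm in height of the floor centre, tilt under 0.035 rad, length within 0.05 rad of the pocket's, released and at rest; clamp arm within 0.12 rad of home; bearing, carton and tan bottle within 30 mm of their starts (all of step 3 and contact force between the fingers and bearing_cap below 0.5 N and linear speed of bearing_cap below 0.02 m/s and distance of each of bearing, carton, tan_bottle from where it was at the start of the episode below 0.03 m); the robot touches nothing.
It fails at once if the cap is dropped into the fixture (let go and falling faster than 0.4 m/s over it) (contact force between the fingers and bearing_cap below 0.1 N and horizontal distance between bearing_cap and pocket below 0.04 m and linear speed of bearing_cap above 0.4 m/s).
It fails at once if the bearing, the carton or the tan bottle is moved more than 30 mm (distance of any of bearing, carton, tan_bottle from where it was at the start of the episode above 0.03 m).
It also fails if it takes over 66 s, if anything falls off the work surface, if the arm or the gripper's body presses on something with over 40 N, if the wrist force passes 120 N, or if a joint passes its speed limit or range.

## Working session

There is one attempt and no reset: what is moved stays moved. The work goes in short steps, Python scripts to look and compute and a tool call to move; the robot and the scene stay as the last step left them, time stands still between calls to the robot, and variables do not carry over. Pictures are saved under pics/ and viewed, about 8 in all and at most 12, crops included, and the job is handed in when it is done.

Besides the shell and the picture viewer there is one more tool, called after "Call:" in YAML: its name, and indented under it one key for each argument. move_arm: Moves the arm, as the interface text tells. Its arguments: {"type":"object","properties":{"steps":{"type":"array"},"hand":{"type":"number"},"squeeze":{"type":"number"}},"required":["steps"]}

```bash
mkdir -p pics; cat > h.py <<'E'
import numpy as np, cv2
from cell import env
from scipy.spatial.transform import Rotation as R
def pose():
    o=env.get_obs(); T=np.eye(4); T[:3,:3]=R.from_euler('xyz',o['tool_rot'],degrees=True).as_matrix(); T[:3,3]=o['tool_pos']; return T
def camT(name,T=None):
    c=env.calibration(name)
    if 'mount' in c: M=(pose() if T is None else T)@np.array(c['mount'])
    else:
        M=np.eye(4); M[:3,3]=c['position']; o=np.array(c['orientation'])
        M[:3,:3]=o if o.shape==(3,3) else R.from_euler('xyz',o,degrees=True).as_matrix()
    return np.array(c['intrinsics']),np.array(c['D']),M
def rays(name,uv,T=None):
    K,D,M=camT(name,T); p=cv2.undistortPoints(np.array(uv,float).reshape(-1,1,2),K,D)[:,0]
    return M, np.c_[p[:,0],-p[:,1],-np.ones(len(p))]
def at_depth(name,uv,d,T=None):
    M,r=rays(name,uv,T); return (r*np.reshape(d,(-1,1)))@M[:3,:3].T+M[:3,3]
def at_z(name,uv,z,T=None):
    M,r=rays(name,uv,T); w=r@M[:3,:3].T; return M[:3,3]+w*((z-M[2,3])/w[:,2:])
def cloud(name,dep,mask,T=None):
    v,u=np.nonzero(mask&(dep>0)); return at_depth(name,np.c_[u,v],dep[v,u],T)
def shot(name,fn):
    T=pose(); im,d=env.read_camera(name); cv2.imwrite('pics/'+fn,im[:,:,::-1]); return T,im,d
E
python3 - <<'E'
from h import *
print(env.get_obs()); print({k:env.calibration(k) for k in('side','top','wrist')})
for n in('top','side'):
    T,im,d=shot(n,n+'0.png'); np.save(n+'0.npy',d)
    for q in('bearing_cap','fixture','clamp_knob','bearing','carton','tan_bottle'):
        for r in env.cut_out(n,q):
            P=cloud(n,d,r['region'])
            if len(P): print(n,q,round(r['conf'],2),np.round(r['uv']),len(P),np.median(P,0).round(3),P.min(0).round(3),P.max(0).round(3))
E
```

```text
{'time_s': 0.0, 'qpos': array([-70.35431877,  18.44042638,  -4.01539238,  83.17742785,
         1.2960468 ,  78.53885424,  -3.25961631]), 'joint_velocities': array([-0.01507564, -0.00323532, -0.04054703, -0.01515104, -0.02129125,
       -0.08204373, -0.05747733]), 'effort': array([-8.14252562e-04, -4.91283739e+01, -4.04363852e-01, -3.12530279e+01,
       -6.39329106e-02,  4.37381922e-02,  1.74016427e-04]), 'tool_pos': array([0.20974373, 0.61459824, 0.2037239 ]), 'tool_rot': array([-1.79888594e+02,  6.83333353e-03,  1.61164592e+02]), 'force': array([ 0.62425694,  0.38956398, -0.63150864]), 'wrist_torque': array([ 0.04378013, -0.04444876,  0.07414236]), 'grip_width': 0.08714735216878587}
{'side': {'intrinsics': array([[374.1045303 ,   0.        , 320.93380568],
       [  0.        , 374.1045303 , 199.5569705 ],
       [  0.        ,   0.        ,   1.        ]]), 'D': array([-0.01721271,  0.        ,  0.        ,  0.        ,  0.        ]), 'position': array([0.24547834, 0.44690508, 0.70245607]), 'orientation': array([  48.34438055,    0.34034211, -151.01907401])}, 'top': {'intrinsics'
[... 2122 characters left out ...]
0.62 [337. 206.] 597 [ 0.56  -0.214  0.03 ] [ 0.528 -0.299 -0.003] [ 0.61  -0.181  0.047]
side fixture 0.8 [296. 253.] 3011 [ 0.58  -0.014  0.018] [ 0.519 -0.162 -0.003] [0.681 0.063 0.116]
side clamp_knob 0.77 [286. 239.] 517 [ 0.594 -0.016  0.076] [ 0.577 -0.1   -0.001] [0.654 0.044 0.116]
side bearing 0.86 [396. 249.] 424 [ 0.38  -0.172  0.012] [ 0.351 -0.207 -0.004] [ 0.409 -0.146  0.018]
side carton 0.62 [271. 198.] 1005 [ 0.74  -0.139  0.043] [ 0.71  -0.244 -0.003] [ 0.825 -0.103  0.048]
side carton 0.4 [390. 192.] 505 [ 0.464 -0.33   0.03 ] [ 0.425 -0.413 -0.002] [ 0.531 -0.304  0.045]
side tan_bottle 0.71 [200. 227.] 1024 [0.785 0.056 0.073] [ 0.772 -0.036 -0.004] [0.872 0.072 0.115]
```

```bash
python3 - <<'E'
from h import *
im=cv2.imread('pics/top0.png'); cv2.imwrite('pics/top0c.png',cv2.resize(im[90:310,190:450],None,fx=3,fy=2.7))
c=cv2.resize(im[90:310,190:450],None,fx=2.7,fy=2.7,interpolation=cv2.INTER_CUBIC); cv2.imwrite('pics/top0c.png',c)
E
```

```text
(no output)
```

View pics/top0c.png

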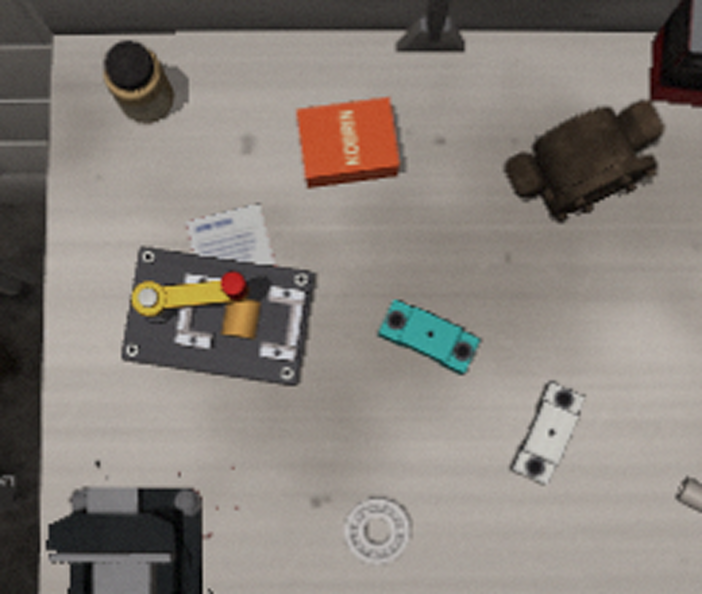

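The crop shows the fixture at left: hinge at crop (148,297), red knob at (232,283), clamp arm slightly open. The white steel cap is at (550,432) and the turquoise look-alike at (430,335). The carton, bottle and bearing are all well away from these.

```bash
cat >> h.py <<'E'
def go(x,y,z,jaw=None,T=None):
    "shift in tool axes (m) and turn (rad) to TCP target; jaw = world angle (deg) of tool y, mod 180"
    T=pose() if T is None else T; s=T[:3,:3].T@(np.array([x,y,z])-T[:3,3]); t=0
    if jaw is not None:
        a=np.degrees(np.arctan2(T[1,1],T[0,1])); t=-np.radians((jaw-a+90)%180-90)
    print('go',s.round(4),'turn',round(t,3),'dist',np.linalg.norm(s).round(3))
E
python3 - <<'E'
from h import *
im=cv2.imread('pics/top0.png'); d=np.load('top0.npy')
env.read_camera('top')
def rect(P):
    (c,s,a)=cv2.minAreaRect(P.astype(np.float32)); 
    if s[0]<s[1]: s=s[::-1];a+=90
    return np.round(c,4),np.round(s,4),round((a+90)%180-90,1)
f=max(env.cut_out('top','fixture'),key=lambda r:r['region'].sum())['region']
k=cv2.morphologyEx(f.astype(np.uint8),cv2.MORPH_OPEN,np.ones((5,5)))
v,u=np.nonzero(k); P=at_z('top',np.c_[u,v],.018); print('plate',rect(P[:,:2]))
for r in env.cut_out('top','bearing_cap'):
    P=cloud('top',d,r['region']); print('cap',r['uv'],rect(P[P[:,2]>.02][:,:2]))
hsv=cv2.cvtColor(im,cv2.COLOR_BGR2HSV)
red=((hsv[...,0]<6)|(hsv[...,0]>174))&(hsv[...,1]>180)&f; P=cloud('top',d,red); print('knob',np.median(P[P[:,2]>.108],0),red.sum())
yel=(abs(hsv[...,0].astype(int)-26)<5)&(hsv[...,1]>150)&f;P=cloud('top',d,yel);P=P[P[:,2]>.068];print('arm',rect(P[:,:2]))
go(.59,-.01,.26,4)
E
```

```text
plate (array([ 0.5807, -0.0305]), array([0.1733, 0.1125]), 81.4)
cap [391.9, 250.4] (array([ 0.4674, -0.3397]), array([0.0907, 0.0369]), -24.7)
cap [347.5, 213.6] (array([ 0.5594, -0.2308]), array([0.0893, 0.0361]), 64.4)
cap [270.8, 205.4] (array([ 0.5816, -0.0305]), array([0.1677, 0.1068]), 81.0)
knob [ 0.59737408 -0.05338409  0.11483458] 69
arm (array([ 0.596 , -0.0009]), array([0.0849, 0.0296]), -79.4)
go [-0.5616 -0.469  -0.0551] turn 1.172 dist 0.734
```

Call:
move_arm:
  steps:
    - [[-0.02, -0.017, -0.005], 0.05]
    - [[-0.06, -0.052, -0.01], 0.13]
    - [[-0.105, -0.091, -0.015], 0.22]
    - [[-0.15, -0.131, -0.02], 0.31]
    - [[-0.195, -0.17, -0.025], 0.4]
    - [[-0.24, -0.209, -0.026], 0.49]
    - [[-0.285, -0.248, -0.026], 0.58]
    - [[-0.33, -0.287, -0.026], 0.67]
    - [[-0.375, -0.327, -0.026], 0.76]
    - [[-0.42, -0.366, -0.026], 0.85]
    - [[-0.465, -0.405, -0.026], 0.94]
    - [[-0.51, -0.444, -0.026], 1.02]
    - [[-0.55, -0.479, -0.026], 1.09]
    - [[-0.573, -0.499, -0.026], 1.12]
    - [[-0.582, -0.507, -0.026], 1.141]
    - [[-0.582, -0.507, -0.026], 1.141]
  hand: -1

```text
time_s: 2.85
tool_pos: [0.5969, -0.0524, 0.2307]
tool_rot: [-180.0, -0.0, 95.8]
force: [-0.3, 0.6, -0.5]
grip_width: 0.0872
```

```bash
python3 - <<'E'
from h import *
T,im,d=shot('wrist','w1.png'); np.savez('w1.npz',T=T,d=d); print(T.round(4))
hsv=cv2.cvtColor(im,cv2.COLOR_RGB2HSV)
red=((hsv[...,0]<6)|(hsv[...,0]>174))&(hsv[...,1]>180)
P=cloud('wrist',d,red,T); print(P.min(0),P.max(0)); Q=P[abs(P[:,2]-.1155)<.003]; print('knob',len(Q),Q.min(0),Q.max(0),(Q.min(0)+Q.max(0))/2)
go(.5974,-.0534,.1)
E
```

```text
[[-1.005e-01  9.949e-01 -5.000e-04  5.969e-01]
 [ 9.949e-01  1.005e-01  3.000e-04 -5.240e-02]
 [ 3.000e-04 -5.000e-04 -1.000e+00  2.307e-01]
 [ 0.000e+00  0.000e+00  0.000e+00  1.000e+00]]
[ 0.51404963 -0.06595164  0.0908793 ] [ 0.67524969 -0.00776809  0.36921044]
knob 359 [ 0.58933507 -0.061819    0.11268019] [ 0.60975986 -0.04238299  0.11668835] [ 0.59954747 -0.052101    0.11468427]
go [-0.0024  0.0005  0.1307] turn 0 dist 0.131
```

View pics/w1.png

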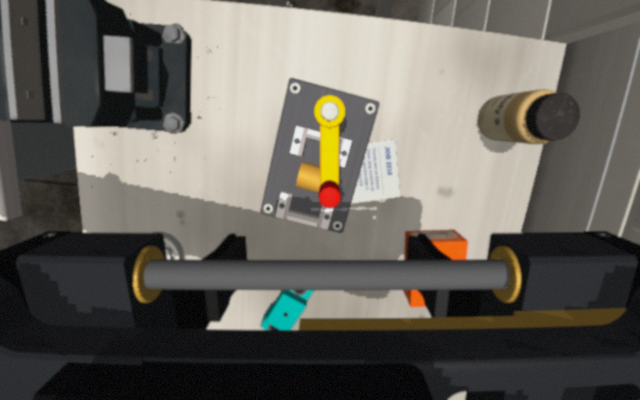

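The picture shows the knob at pixel (330,194), the hinge at (330,110) and the saddle at (309,178). That agrees with the top camera: the clamp starts about 0.25 rad open. Next I pinch the knob.

Call:
move_arm:
  steps:
    - [[0, 0.001, 0.03], 0]
    - [[0, 0.002, 0.07], 0]
    - [[0, 0.002, 0.11], 0]
    - [[0, 0.002, 0.135], 0]
    - [[0, 0.002, 0.14], 0]
    - [[0, 0.002, 0.14], 0]

```text
time_s: 3.65
tool_pos: [0.5993, -0.0511, 0.0916]
tool_rot: [180.0, -0.0, 95.9]
force: [0.1, -0.4, -0.6]
grip_width: 0.0867
```

Call:
move_arm:
  steps:
    - [[0, 0, 0], 0]
    - [[0, 0, 0], 0]
    - [[0, 0, 0], 0]
    - [[0, 0, 0], 0]
    - [[0, 0, 0], 0]
    - [[0, 0, 0], 0]
  hand: 1
  squeeze: 10

```text
time_s: 4.4
tool_pos: [0.599, -0.0524, 0.0908]
tool_rot: [-180.0, -0.0, 95.8]
force: [-0.2, 0.2, 0.1]
grip_width: 0.0348
```

```bash
python3 - <<'E'
from h import *
T=pose(); print(T[:3,3]); h=np.array([.5894,.0258]); v=T[:2,3]-h; a0=np.arctan2(v[1],v[0]); print(np.degrees(a0),np.linalg.norm(v))
for k in range(1,21):
    t=1.2*(k-.5+.5*(k==20))/20 if k<20 else 1.2
    c,s=np.cos(t),np.sin(t); w=h+np.array([c*v[0]-s*v[1],s*v[0]+c*v[1]])
    print((T[:3,:3].T@np.r_[w-T[:2,3],0]).round(3)[:2],round(-t,3))
E
```

```text
[ 0.59899527 -0.05241243  0.09082522]
-83.00578043065953 0.07879882081573777
[0.    0.002] -0.03
[0.    0.007] -0.09
[0.001 0.012] -0.15
[0.002 0.016] -0.21
[0.003 0.021] -0.27
[0.005 0.025] -0.33
[0.007 0.03 ] -0.39
[0.009 0.034] -0.45
[0.011 0.038] -0.51
[0.013 0.042] -0.57
[0.016 0.046] -0.63
[0.019 0.05 ] -0.69
[0.022 0.053] -0.75
[0.026 0.057] -0.81
[0.029 0.06 ] -0.87
[0.033 0.062] -0.93
[0.037 0.065] -0.99
[0.041 0.068] -1.05
[0.045 0.07 ] -1.11
[0.052 0.072] -1.2
```

Call:
move_arm:
  steps:
    - [[0, 0, 0], 0]
    - [[0, 0, 0], 0]
    - [[0, 0, 0], 0]
    - [[0, 0, 0], 0]

```text
time_s: 4.9
tool_pos: [0.5991, -0.0524, 0.0908]
tool_rot: [180.0, 0.0, 95.8]
force: [0.9, 0.2, -0.2]
grip_width: 0.0213
```

Call:
move_arm:
  steps:
    - [[0, 0.002, 0], -0.03]
    - [[0, 0.007, 0], -0.09]
    - [[0.001, 0.012, 0], -0.15]
    - [[0.002, 0.016, 0], -0.21]
    - [[0.003, 0.021, 0], -0.27]
    - [[0.005, 0.025, 0], -0.33]
    - [[0.007, 0.03, 0], -0.39]
    - [[0.009, 0.034, 0], -0.45]
    - [[0.011, 0.038, 0], -0.51]
    - [[0.013, 0.042, 0], -0.57]
    - [[0.016, 0.046, 0], -0.63]
    - [[0.019, 0.05, 0], -0.69]
    - [[0.022, 0.053, 0], -0.75]
    - [[0.026, 0.057, 0], -0.81]
    - [[0.029, 0.06, 0], -0.87]
    - [[0.033, 0.062, 0], -0.93]
    - [[0.037, 0.065, 0], -0.99]
    - [[0.041, 0.068, 0], -1.05]
    - [[0.045, 0.07, 0], -1.11]
    - [[0.052, 0.072, 0], -1.2]

```text
time_s: 7.4
tool_pos: [0.6681, 0.0047, 0.091]
tool_rot: [-180.0, 0.3, 164.7]
force: [7.5, -2.8, -5.0]
grip_width: 0.0213
```

Call:
move_arm:
  steps:
    - [[0, 0, 0], 0]
    - [[0, 0, 0], 0]
    - [[0, 0, 0], 0]
  hand: -1

```text
time_s: 7.78
tool_pos: [0.6651, 0.0066, 0.0908]
tool_rot: [-180.0, -0.0, 164.5]
force: [-0.2, -0.2, 0.1]
grip_width: 0.0433
```

Call:
move_arm:
  steps:
    - [[0, 0, -0.02], 0]
    - [[0, 0, -0.06], 0]
    - [[0, 0, -0.1], 0]
    - [[0, 0, -0.14], 0]
    - [[0, 0, -0.14], 0]

```text
time_s: 8.4
tool_pos: [0.6678, 0.0063, 0.2371]
tool_rot: [179.8, 0.5, 164.5]
force: [0.7, 0.4, 0.8]
grip_width: 0.0854
```

```bash
python3 - <<'E'
from h import *
T,im,d=shot('wrist','w2.png'); np.savez('w2.npz',T=T,d=d,im=im); print(T.round(4))
go(.58,-.06,.23,80)
go(.4674,-.3397,.23,65.3)
E
```

```text
[[-9.637e-01  2.668e-01  9.300e-03  6.678e-01]
 [ 2.669e-01  9.637e-01  8.000e-04  6.300e-03]
 [-8.800e-03  3.300e-03 -1.000e+00  2.371e-01]
 [ 0.000e+00  0.000e+00  0.000e+00  1.000e+00]]
go [ 0.0658 -0.0871  0.0039] turn -0.095 dist 0.109
go [ 0.0997 -0.3867  0.0031] turn 0.161 dist 0.399
```

View pics/w2.png

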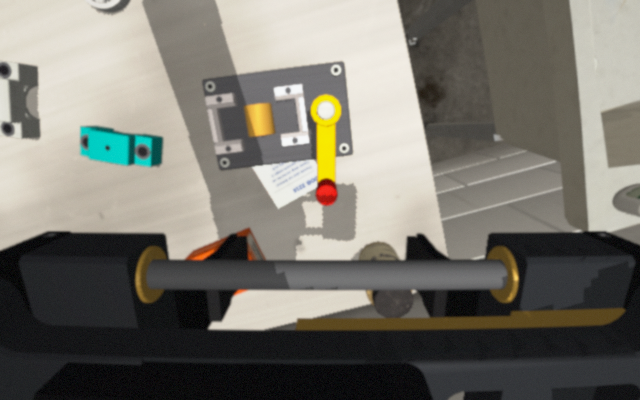

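The clamp is open to about 1.47 rad, with the knob at pixel (326,190) and the pocket fully visible around (258,118). I'll take a closer look with the jaws aligned across the pocket. I'll measure the cap from the same relative pose so the calibration bias cancels.

```bash
python3 - <<'E'
from h import *
print(pose()[:3,3]); go(.566,-.127,.15,-8.7)
E
```

```text
[0.66661662 0.00642594 0.23437159]
go [ 0.0618 -0.1556  0.0838] turn 1.453 dist 0.187
```

Call:
move_arm:
  steps:
    - [[0.005, -0.013, 0], 0.1]
    - [[0.012, -0.03, 0.01], 0.23]
    - [[0.018, -0.045, 0.02], 0.36]
    - [[0.025, -0.06, 0.03], 0.5]
    - [[0.031, -0.075, 0.04], 0.64]
    - [[0.037, -0.09, 0.05], 0.78]
    - [[0.043, -0.105, 0.06], 0.92]
    - [[0.048, -0.12, 0.067], 1.06]
    - [[0.053, -0.133, 0.073], 1.2]
    - [[0.058, -0.145, 0.078], 1.33]
    - [[0.061, -0.153, 0.081], 1.42]
    - [[0.062, -0.156, 0.082], 1.453]
    - [[0.062, -0.156, 0.082], 1.453]
    - [[0.062, -0.156, 0.082], 1.453]

```text
time_s: 10.2
tool_pos: [0.5643, -0.1266, 0.1489]
tool_rot: [180.0, -0.0, 81.4]
force: [-0.5, 0.3, 0.2]
grip_width: 0.0869
```

```bash
python3 - <<'E'
from h import *
T,im,d=shot('wrist','w3.png'); np.savez('w3.npz',T=T,d=d,im=im); print(T.round(4), env.get_obs()['time_s'])
P=cloud('wrist',d,np.ones_like(d,bool),T)
for lo,hi in((.028,.036),(.015,.021)):
    Q=P[(P[:,2]>lo)&(P[:,2]<hi)&(abs(P[:,0]-.577)<.1)&(abs(P[:,1]+.03)<.1)]; print(lo,len(Q),cv2.minAreaRect(Q[:,:2].astype(np.float32)))
cv2.imwrite('pics/w3c.png',cv2.resize(im[20:240,180:460,::-1],None,fx=2.7,fy=2.7,interpolation=cv2.INTER_CUBIC))
E
```

```text
[[ 1.498e-01  9.887e-01  1.000e-04  5.643e-01]
 [ 9.887e-01 -1.498e-01  3.000e-04 -1.266e-01]
 [ 3.000e-04  0.000e+00 -1.000e+00  1.489e-01]
 [ 0.000e+00  0.000e+00  0.000e+00  1.000e+00]] 10.25
0.028 4520 ((0.5810897946357727, -0.04020942747592926), (0.13829725980758667, 0.06734434515237808), 81.30341339111328)
0.015 13609 ((0.58201003074646, -0.03492867201566696), (0.1597948968410492, 0.11028079688549042), 81.1755599975586)
```

View pics/w3c.png

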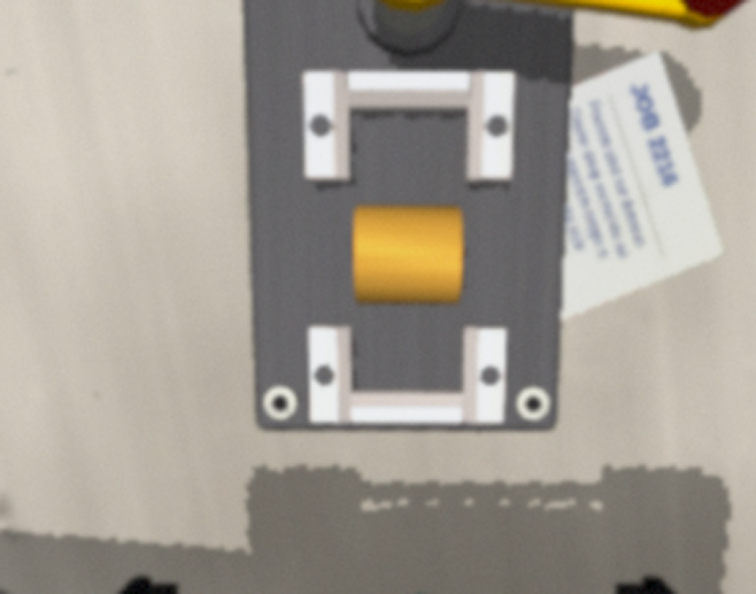

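```bash
python3 - <<'E'
from h import *
z=np.load('w3.npz'); T,im=z['T'],z['im']
hsv=cv2.cvtColor(im,cv2.COLOR_RGB2HSV); m=np.zeros(im.shape[:2],np.uint8)
m[44:180,290:372]=im.min(2)[44:180,290:372]>212
Q=cv2.findNonZero(m)[:,0]; n,l,s,c=cv2.connectedComponentsWithStats(m); print([tuple(x) for x in s[1:] if x[4]>30])
W=at_z('wrist',Q,.032,T); L=(W-T[:3,3])@T[:3,:3]
r=cv2.minAreaRect(L[:,:2].astype(np.float32)*1000); print('walls tool mm',r)
# saddle
b=np.zeros_like(m); h=hsv[...,0].astype(int); b[90:140,300:360]=((abs(h-18)<8)&(hsv[...,1]>120))[90:140,300:360]
q=cv2.findNonZero(b)[:,0]; S=(at_z('wrist',q,.03,T)-T[:3,3])@T[:3,:3]; print('saddle tool mm',cv2.minAreaRect(S[:,:2].astype(np.float32)*1000))
# edge profile across wall at subpixel: outer edges
g=im.astype(float).mean(2)
def edge(p): # half-height crossing of rising/falling
    return p
for row in(56,70,150,165): print(row,g[row,288:376].astype(int).tolist())
for col in(325,335,345): print(col,g[42:66,col].astype(int).tolist(),g[158:182,col].astype(int).tolist())
E
```

```text
[(np.int32(293), np.int32(47), np.int32(11), np.int32(17), np.int32(167)), (np.int32(309), np.int32(47), np.int32(45), np.int32(6), np.int32(263)), (np.int32(359), np.int32(47), np.int32(11), np.int32(17), np.int32(158)), (np.int32(294), np.int32(69), np.int32(10), np.int32(16), np.int32(146)), (np.int32(358), np.int32(69), np.int32(11), np.int32(16), np.int32(154)), (np.int32(295), np.int32(142), np.int32(10), np.int32(15), np.int32(138)), (np.int32(357), np.int32(142), np.int32(10), np.int32(15), np.int32(136)), (np.int32(295), np.int32(161), np.int32(10), np.int32(15), np.int32(134)), (np.int32(356), np.int32(161), np.int32(10), np.int32(15), np.int32(133)), (np.int32(310), np.int32(170), np.int32(41), np.int32(6), np.int32(243))]
walls tool mm ((75.49079895019531, 3.5580673217773438), (110.72358703613281, 65.43798828125), 0.14577674865722656)
saddle tool mm ((75.37411499023438, 3.995767593383789), (36.048587799072266, 30.420164108276367), 89.98575592041016)
56 [100, 103, 105, 124, 167, 215, 232, 236, 237, 237, 237, 237, 236, 236, 231, 217, 196, 190, 187, 185, 184, 179, 178, 179, 
[... 1643 characters left out ...]
7, 96, 121, 172, 222, 235, 237, 236, 235, 226, 202, 185, 181, 177, 179, 167, 143, 103, 82, 80, 92, 98, 101] [100, 102, 102, 100, 104, 107, 129, 166, 197, 207, 209, 210, 219, 231, 237, 238, 236, 223, 173, 119, 96, 124, 159, 173]
335 [63, 64, 68, 97, 162, 221, 236, 237, 237, 234, 225, 205, 185, 179, 178, 178, 168, 143, 105, 81, 78, 83, 95, 99] [103, 101, 101, 102, 102, 108, 126, 165, 195, 209, 210, 210, 219, 232, 238, 238, 236, 225, 177, 118, 93, 117, 154, 171]
345 [65, 63, 67, 93, 158, 220, 235, 236, 237, 235, 225, 206, 185, 179, 180, 178, 170, 143, 106, 80, 70, 73, 88, 96] [102, 101, 101, 102, 102, 105, 123, 154, 193, 209, 211, 211, 219, 232, 238, 238, 236, 225, 182, 125, 100, 122, 156, 173]
```

```bash
python3 - <<'E'
from h import *
go(.535,-.374,.161,65.3)
E
```

```text
go [-0.2489  0.0081 -0.0122] turn -1.29 dist 0.249
```

Call:
move_arm:
  steps:
    - [[-0.008, 0, 0], -0.05]
    - [[-0.025, 0.001, -0.003], -0.15]
    - [[-0.05, 0.002, -0.006], -0.28]
    - [[-0.075, 0.003, -0.009], -0.41]
    - [[-0.1, 0.004, -0.012], -0.54]
    - [[-0.125, 0.005, -0.012], -0.67]
    - [[-0.15, 0.006, -0.012], -0.8]
    - [[-0.175, 0.007, -0.012], -0.93]
    - [[-0.2, 0.008, -0.012], -1.06]
    - [[-0.225, 0.008, -0.012], -1.17]
    - [[-0.241, 0.008, -0.012], -1.25]
    - [[-0.249, 0.008, -0.012], -1.29]
    - [[-0.249, 0.008, -0.012], -1.29]
    - [[-0.249, 0.008, -0.012], -1.29]

```text
time_s: 12.0
tool_pos: [0.5347, -0.3738, 0.1607]
tool_rot: [180.0, -0.0, 155.2]
force: [0.5, 0.7, 0.2]
grip_width: 0.0872
```

```bash
python3 - <<'E'
from h import *
T,im,d=shot('wrist','w4.png'); np.savez('w4.npz',T=T,d=d,im=im); print(T.round(4))
for r in env.cut_out('wrist','bearing_cap'):
    P=cloud('wrist',d,r['region'],T); L=(P-T[:3,3])@T[:3,:3]*1000
    Q=L[P[:,2]>.024]; Z=L[P[:,2]>.040]
    print(r['conf'],r['uv'],P.max(0),np.percentile(P[:,2],95),'all',cv2.minAreaRect(Q[:,:2].astype(np.float32)),'crown',cv2.minAreaRect(Z[:,:2].astype(np.float32)) if len(Z)>5 else 0)
cv2.imwrite('pics/w4c.png',cv2.resize(im[20:240,180:460,::-1],None,fx=2.7,fy=2.7,interpolation=cv2.INTER_CUBIC))
E
```

```text
[[-9.080e-01  4.191e-01  1.000e-04  5.347e-01]
 [ 4.191e-01  9.080e-01  6.000e-04 -3.738e-01]
 [ 1.000e-04  6.000e-04 -1.000e+00  1.607e-01]
 [ 0.000e+00  0.000e+00  0.000e+00  1.000e+00]]
0.78 [465.2, 153.4] [ 0.5949812  -0.18482462  0.04622552] 0.0442750994138557 all ((36.643104553222656, 140.17669677734375), (35.99668502807617, 90.53756713867188), 0.7250571846961975) crown ((36.94342041015625, 140.71424865722656), (50.76940155029297, 34.75163650512695), 89.86475372314453)
0.69 [329.2, 115.9] [ 0.51611878 -0.3055452   0.04572284] 0.044314861979636674 all ((73.57991027832031, 1.4452362060546875), (36.104549407958984, 89.59969329833984), 89.9938735961914) crown ((73.3695297241211, 1.4923839569091797), (49.09961700439453, 35.76854705810547), 0.3764522969722748)
```

View pics/w4c.png

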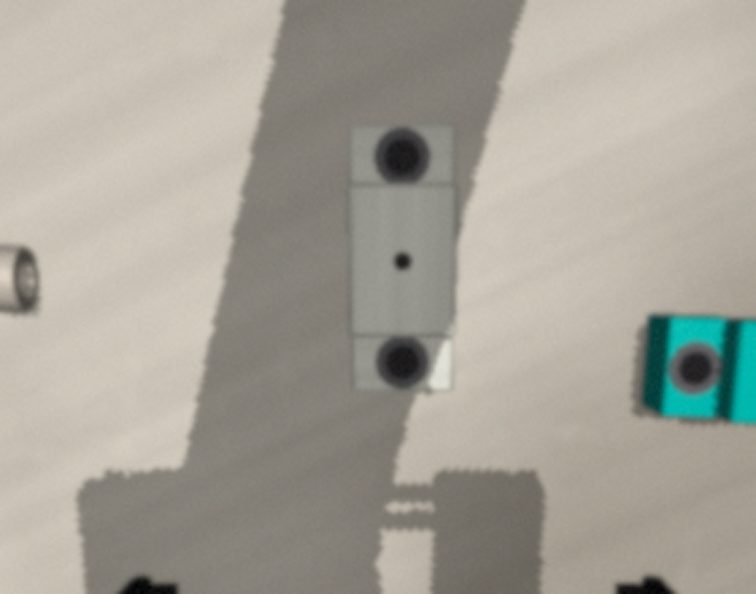

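The view shows the cap squarely in frame, its centre hole at crop (402,261), with the turquoise part well to the right.

```bash
python3 - <<'E'
from h import *
z=np.load('w4.npz'); T,im=z['T'],z['im']
g=im.mean(2); s=np.clip(95-g[112:122,324:334],0,None); v,u=np.mgrid[112:122,324:334]; c=[(u*s).sum()/s.sum(),(v*s).sum()/s.sum()]
L=lambda p,z:((at_z('wrist',p,z,T)-T[:3,3])@T[:3,:3]*1000).round(2)
print(c,L([c],.044))
for y0,y1,x0,x1 in((62,95,317,340),(140,167,317,336)):
    s=np.clip(75-g[y0:y1,x0:x1],0,None); v,u=np.mgrid[y0:y1,x0:x1]; c=[(u*s).sum()/s.sum(),(v*s).sum()/s.sum()]; print(c,L([c],.03))
E
```

```text
[np.float64(328.6239027683998), np.float64(116.31735313977043)] [[ 73.48   1.43 116.75]]
[np.float64(328.4256431049241), np.float64(77.622020993828)] [[107.97   1.28 130.76]]
[np.float64(328.483798238255), np.float64(153.72960360738253)] [[ 38.95   1.42 130.75]]
```

Call:
move_arm:
  steps:
    - [[0.02, 0, 0], 0]
    - [[0.05, 0.0014, 0.01], 0]
    - [[0.07, 0.0014, 0.03], 0]
    - [[0.0735, 0.0014, 0.06], 0]
    - [[0.0735, 0.0014, 0.09], 0]
    - [[0.0735, 0.0014, 0.115], 0]
    - [[0.0735, 0.0014, 0.127], 0]
    - [[0.0735, 0.0014, 0.1307], 0]
    - [[0.0735, 0.0014, 0.1307], 0]
    - [[0.0735, 0.0014, 0.1307], 0]

```text
time_s: 13.35
tool_pos: [0.4688, -0.3429, 0.0311]
tool_rot: [180.0, 0.1, 155.2]
force: [0.3, 0.7, 0.1]
grip_width: 0.0873
```

Call:
move_arm:
  steps:
    - [[0, 0, 0], 0]
    - [[0, 0, 0], 0]
    - [[0, 0, 0], 0]
    - [[0, 0, 0], 0]
    - [[0, 0, 0], 0]
    - [[0, 0, 0], 0]
    - [[0, 0, 0], 0]
    - [[0, 0, 0], 0]
  hand: 1
  squeeze: 35

```text
time_s: 14.35
tool_pos: [0.4682, -0.3424, 0.0301]
tool_rot: [180.0, -0.0, 155.2]
force: [0.4, -0.1, 0.1]
grip_width: 0.015
```

```bash
python3 - <<'E'
from h import *
z=np.load('w3.npz'); p=z['T']@np.array([.0755,.0036,0,1]); print('pocket',p[:3])
z4=np.load('w4.npz'); c=z4['T']@np.array([.07346,.00143,0,1]); T=pose(); print('grip off mm',((c[:3]-T[:3,3])@T[:3,:3]*1000).round(2),T[:3,3], env.get_obs()['grip_width'])
go(T[0,3],T[1,3],.15)
a=np.radians(81.24)
off=(c[:3]-T[:3,3])@T[:3,:3]
go(p[0]-off[0]*np.cos(a),p[1]-off[0]*np.sin(a),.15,-8.76)
E
```

```text
pocket [ 0.57917713 -0.05252871  0.14888663]
grip off mm [-1.2000e-01  8.7000e-01 -1.3063e+02] [ 0.46816456 -0.34242882  0.03012548] 0.01498046747735738
go [ 0.      0.     -0.1199] turn 0 dist 0.12
go [ 0.0208  0.3099 -0.1198] turn 1.291 dist 0.333
```

Grip width is 15 mm where it should be 36 mm, so I'll look before moving.

```bash
python3 - <<'E'
from h import *
T,im,d=shot('side','s5.png'); T,w,dw=shot('wrist','w5.png'); o=env.get_obs(); print(o['grip_width'],o['force'],o['time_s'])
a=cv2.resize(im[120:260,320:460,::-1],(560,560),interpolation=cv2.INTER_CUBIC)
cv2.imwrite('pics/s5c.png',a)
E
```

```text
0.006993325012207991 [-0.49301702  0.09521221 -1.03541763] 14.45
```

View pics/s5c.png

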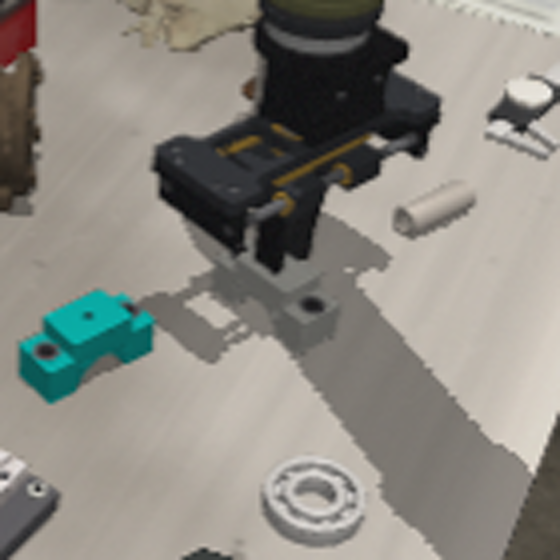

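View pics/w5.png

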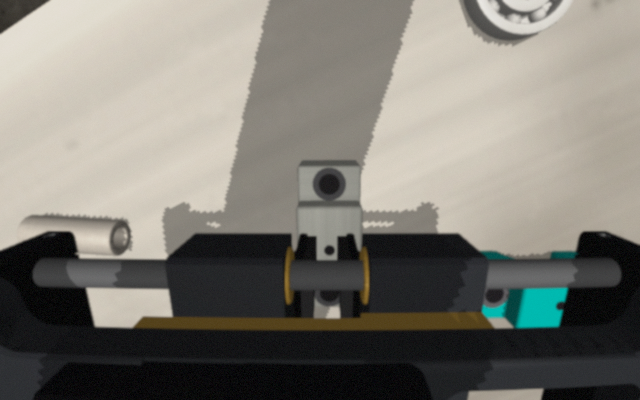

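Both views show the fingers shut above the crown, with the cap undisturbed. I'll check how high the fingertips are compared with the reported TCP.

```bash
python3 - <<'E'
from h import *
T=pose(); im,d=env.read_camera('wrist'); print(T[:3,3],env.get_obs()['grip_width'])
for nm,(u0,u1,v0,v1) in dict(crown=(320,340,215,232),shoulder=(302,312,170,195),fingL=(302,310,240,262),fingR=(350,358,240,262),mid=(316,344,240,258),table=(240,290,120,190)).items():
    m=np.zeros(d.shape,bool); m[v0:v1,u0:u1]=1; P=cloud('wrist',d,m,T); L=(P-T[:3,3])@T[:3,:3]*1000
    print(nm,len(P),'world med',np.median(P,0).round(4),'tool min/max',L.min(0).round(1),L.max(0).round(1))
im,d=env.read_camera('side')
m=np.zeros(d.shape,bool); m[165:215,380:405]=1
P=cloud('side',d,m); g=im.mean(2)[m&(d>0)]; L=(P-T[:3,3])@T[:3,:3]*1000
k=(g<60)&(abs(L[:,0])<25)&(abs(L[:,1])<30); print('dark near fingers tool z',np.percentile(L[k,2],[50,90,99,100]),k.sum())
E
```

```text
[ 0.46819664 -0.34243561  0.03013456] 0.004450620521358631
crown 339 world med [ 0.4546 -0.3348  0.0435] tool min/max [ 10.7  -4.  -15. ] [ 20.5   6.4 -11.7]
shoulder 248 world med [ 0.4311 -0.3382  0.0294] tool min/max [ 28.3 -14.5  -1.1] [42.4 -9.1  2.7]
fingL 176 world med [ 0.4538 -0.3469  0.0703] tool min/max [   9.1  -12.7 -101.9] [ 33.5  -4.9 -27.4]
fingR 174 world med [ 0.4411 -0.3226  0.1245] tool min/max [   1.1    5.8 -105.8] [ 37.4  14.8 -12.4]
mid 501 world med [ 0.4627 -0.3408  0.0525] tool min/max [ -5.   -5.8 -45.5] [ 11.2   7.9 -11.5]
table 3482 world med [ 0.4073 -0.3593 -0.0006] tool min/max [ 24.9 -58.4  28.1] [ 70.  -24.1  33.1]
dark near fingers tool z [-41.05751064 -22.74892419 -17.24494271 -14.64270685] 139
```

The side camera puts the fingertips about 15 mm behind the TCP. The stated position is 8 mm ahead of it. I'll open the jaws and measure the tips again before going lower.

Call:
move_arm:
  steps:
    - [[0, 0, 0], 0]
    - [[0, 0, 0], 0]
    - [[0, 0, 0], 0]
    - [[0, 0, 0], 0]
    - [[0, 0, 0], 0]
    - [[0, 0, 0], 0]
    - [[0, 0, 0], 0]
    - [[0, 0, 0], 0]
  hand: -1

```text
time_s: 15.55
tool_pos: [0.4682, -0.3424, 0.0302]
tool_rot: [180.0, 0.0, 155.2]
force: [0.0, 0.8, 1.0]
grip_width: 0.0747
```

```bash
python3 - <<'E'
from h import *
T=pose(); print(T[:3,3],env.get_obs()['grip_width'],env.get_obs()['time_s'])
_,im,d=shot('side','s6.png')
P=np.zeros(d.shape+(3,)); v,u=np.nonzero(d>0); P[v,u]=at_depth('side',np.c_[u,v],d[v,u]); L=(P-T[:3,3])@T[:3,:3]*1000
g=im.mean(2)
k=(d>0)&(abs(L[...,0])<14)&(abs(L[...,1])<62)&(L[...,2]>-45)&(L[...,2]<25)
for b in range(-60,61,10):
    s=k&(L[...,1]>=b)&(L[...,1]<b+10); n=s&(g<70); print(b,s.sum(),n.sum(),L[n][:,2].max().round(1) if n.any() else None, np.median(L[s&~n][:,2]).round(1) if (s&~n).any() else None)
cv2.imwrite('pics/s6c.png',cv2.resize(im[150:230,345:445,::-1],(750,600),interpolation=cv2.INTER_CUBIC))
E
```

```text
[ 0.46821582 -0.34241244  0.03015011] 0.07474622965104237 15.55
-60 0 0 None None
-50 10 10 -19.2 None
-40 55 47 -17.6 -29.7
-30 0 0 None None
-20 13 0 None -12.4
-10 20 0 None -13.0
0 24 1 -12.6 -13.4
10 40 0 None -11.4
20 32 1 3.0 -5.0
30 2 2 -21.2 None
40 55 50 -17.2 -32.9
50 2 2 -32.2 None
60 0 0 None None
```

View pics/s6c.png

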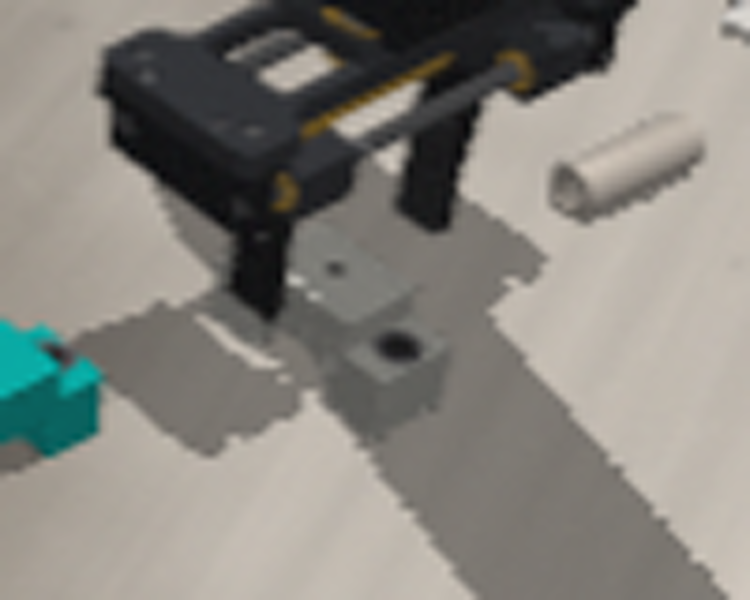

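The picture shows both fingertips above the bench beside the cap, and the depth agrees: they are about 17 mm behind the TCP, so about 25 mm shorter than stated. I'll lower 23 mm more, which puts the tips at about z = 24 mm, and grip.

Call:
move_arm:
  steps:
    - [[0, 0.0004, 0.004], 0]
    - [[0, 0.0009, 0.01], 0]
    - [[0, 0.0009, 0.016], 0]
    - [[0, 0.0009, 0.021], 0]
    - [[0, 0.0009, 0.023], 0]
    - [[0, 0.0009, 0.023], 0]

```text
time_s: 16.35
tool_pos: [0.4685, -0.3416, 0.007]
tool_rot: [180.0, -0.0, 155.2]
force: [0.6, -0.1, 0.2]
grip_width: 0.0871
```

Call:
move_arm:
  steps:
    - [[0, 0, 0], 0]
    - [[0, 0, 0], 0]
    - [[0, 0, 0], 0]
    - [[0, 0, 0], 0]
    - [[0, 0, 0], 0]
    - [[0, 0, 0], 0]
    - [[0, 0, 0], 0]
  hand: 1
  squeeze: 35

```text
time_s: 17.23
tool_pos: [0.4687, -0.3413, 0.0072]
tool_rot: [180.0, -0.0, 155.2]
force: [-0.7, 0.3, -0.8]
grip_width: 0.0359
```

```bash
python3 - <<'E'
from h import *
z=np.load('w3.npz'); p=z['T']@np.array([.0755,.0036,0,1])
z4=np.load('w4.npz'); c=z4['T']@np.array([.07346,.00143,0,1]); T=pose(); off=(c[:3]-T[:3,3])@T[:3,:3]; print('grip off mm',(off*1000).round(2),T[:3,3], env.get_obs()['grip_width'],env.get_obs()['time_s'])
a=np.radians(81.24)
go(p[0]-off[0]*np.cos(a),p[1]-off[0]*np.sin(a),.12,-8.76)
E
```

```text
grip off mm [-9.0000e-02 -2.8000e-01 -1.5358e+02] [ 0.46869453 -0.34134926  0.00716927] 0.0359110905227455 17.225
go [ 0.0208  0.3087 -0.1127] turn 1.291 dist 0.329
```

The cap is gripped at 35.9 mm. Lift it and carry it over the pocket.

Call:
move_arm:
  steps:
    - [[0, 0, -0.01], 0]
    - [[0, 0, -0.035], 0]
    - [[0, 0, -0.07], 0]
    - [[0.002, 0.02, -0.1], 0.08]
    - [[0.004, 0.045, -0.113], 0.18]
    - [[0.006, 0.075, -0.113], 0.3]
    - [[0.008, 0.105, -0.113], 0.43]
    - [[0.01, 0.135, -0.113], 0.56]
    - [[0.012, 0.165, -0.113], 0.69]
    - [[0.014, 0.195, -0.113], 0.82]
    - [[0.016, 0.225, -0.113], 0.95]
    - [[0.018, 0.255, -0.113], 1.07]
    - [[0.019, 0.28, -0.113], 1.18]
    - [[0.02, 0.298, -0.113], 1.26]
    - [[0.0208, 0.3087, -0.113], 1.291]
    - [[0.0208, 0.3087, -0.113], 1.291]
    - [[0.0208, 0.3087, -0.113], 1.291]
    - [[0.0208, 0.3087, -0.113], 1.291]

```text
time_s: 19.48
tool_pos: [0.5787, -0.0538, 0.1201]
tool_rot: [-180.0, 0.0, 81.2]
force: [-0.7, -0.1, -6.1]
grip_width: 0.0357
```

```bash
python3 - <<'E'
from h import *
z=np.load('w3.npz'); p=z['T']@np.array([.0755,.0036,0,1])
T,im,d=shot('wrist','w7.png'); o=env.get_obs(); print(T[:3,3],o['tool_rot'],o['grip_width'],o['force'],o['time_s'])
a=np.radians(81.24); off=-.0001; tgt=(p[0]-off*np.cos(a),p[1]-off*np.sin(a)); print(tgt); go(*tgt,.04,-8.76)
# cap in hand: shoulder/crown edges in tool frame
for n in('wrist',):
  for r in env.cut_out(n,'bearing_cap'):
    P=cloud(n,d,r['region'],T); L=(P-T[:3,3])@T[:3,:3]*1000; print(r['conf'],r['uv'],L.min(0).round(1),L.max(0).round(1),cv2.minAreaRect(L[:,:2].astype(np.float32)))
E
```

```text
[ 0.57867493 -0.05377566  0.12009574] [-1.79988634e+02  1.05909670e-02  8.11738909e+01] 0.03576939472555853 [-0.64910876 -0.11249444 -6.21670217] 19.525
(np.float64(0.5791923614729121), np.float64(-0.05242988077015631))
go [0.0012 0.0003 0.0801] turn -0.001 dist 0.08
0.6 [345.0, 127.1] [-45.4 -58.5 -34.8] [112.  145.5 122.2] ((33.2888069152832, 42.329063415527344), (156.67587280273438, 204.13043212890625), 1.3624343872070312)
```

View pics/w7.png

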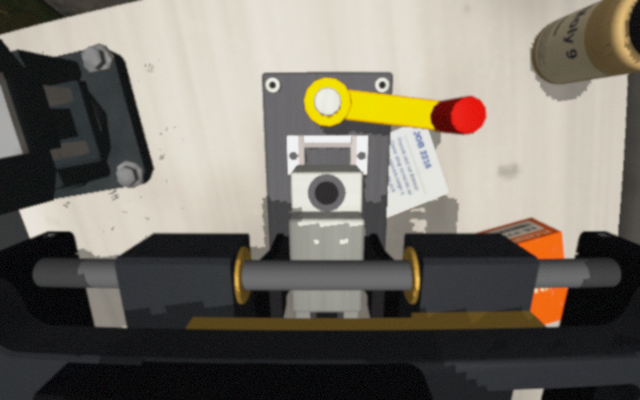

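Viewed from the wrist, the cap is square over the pocket between the side walls, with its end hole at (326,193). The clamp is clear, its knob at (462,115). I'll lower to just above the walls and correct by 1.2 mm.

Call:
move_arm:
  steps:
    - [[0.0006, 0.0001, 0.01], 0]
    - [[0.0012, 0.0003, 0.03], 0]
    - [[0.0012, 0.0003, 0.05], 0]
    - [[0.0012, 0.0003, 0.067], 0]
    - [[0.0012, 0.0003, 0.077], 0]
    - [[0.0012, 0.0003, 0.08], 0]
    - [[0.0012, 0.0003, 0.08], 0]
    - [[0.0012, 0.0003, 0.08], 0]
    - [[0.0012, 0.0003, 0.08], 0]

```text
time_s: 20.7
tool_pos: [0.5801, -0.0515, 0.0408]
tool_rot: [179.9, -0.0, 81.2]
force: [0.1, 0.4, -6.3]
grip_width: 0.0353
```

```bash
python3 - <<'E'
from h import *
T,im,d=shot('wrist','w8.png'); o=env.get_obs(); print(T[:3,3],o['tool_rot'],o['grip_width'],o['force'],o['time_s'])
go(.57919,-.05243,.0252,-8.76)
z=np.load('w3.npz')
im7=cv2.imread('pics/w7.png'); 
for I,nm in((im,'w8'),(im7,'w7')):
    g=I.mean(2)[178:212,310:342]; s=np.clip(75-g,0,None); v,u=np.mgrid[178:212,310:342]; c=[(u*s).sum()/s.sum(),(v*s).sum()/s.sum()]
    T0=T; print(nm,np.round(c,1),((at_z('wrist',[c],T[2,3]+.0228,T)-T[:3,3])@T[:3,:3]*1000).round(2))
E
```

```text
[ 0.58012636 -0.05148753  0.04082376] [ 1.79944436e+02 -2.28847261e-02  8.12391013e+01] 0.03590678060456126 [ 0.35517144 -0.40463094 -6.57805423] 20.75
go [-0.0011 -0.0007  0.0155] turn -0.0 dist 0.016
w8 [326.  192.6] [[ 34.03  -0.34 -22.79]]
w7 [326.1 192.6] [[ 34.05  -0.32 -22.79]]
```

```bash
python3 - <<'E'
from h import *
for i in range(6):
    env.read_camera('side'); print(env.get_obs()['tool_pos'].round(4))
go(.57919,-.05243,.0252,-8.76)
E
```

```text
[ 0.5799 -0.0515  0.0406]
[ 0.5798 -0.0515  0.0405]
[ 0.5797 -0.0515  0.0404]
[ 0.5796 -0.0515  0.0403]
[ 0.5796 -0.0515  0.0402]
[ 0.5796 -0.0515  0.0402]
go [-0.0009 -0.0003  0.015 ] turn -0.0 dist 0.015
```

Call:
move_arm:
  steps:
    - [[-0.0005, -0.0003, 0], 0]
    - [[-0.0009, -0.0003, 0.001], 0]
    - [[-0.0009, -0.0003, 0.003], 0]
    - [[-0.0009, -0.0003, 0.005], 0]
    - [[-0.0009, -0.0003, 0.007], 0]
    - [[-0.0009, -0.0003, 0.009], 0]
    - [[-0.0009, -0.0003, 0.01], 0]
    - [[-0.0009, -0.0003, 0.01], 0]
    - [[-0.0009, -0.0003, 0.01], 0]

```text
time_s: 22.18
tool_pos: [0.5793, -0.0524, 0.0303]
tool_rot: [180.0, -0.0, 81.2]
force: [-0.4, -0.0, -5.9]
grip_width: 0.0358
```

Call:
move_arm:
  steps:
    - [[0, 0, 0.001], 0]
    - [[0, 0, 0.002], 0]
    - [[0, 0, 0.003], 0]
    - [[0, 0, 0.004], 0]
    - [[0, 0, 0.005], 0]
    - [[0, 0, 0.0055], 0]
    - [[0, 0, 0.0055], 0]
    - [[0, 0, 0.0055], 0]
    - [[0, 0, 0.0055], 0]

```text
time_s: 23.3
tool_pos: [0.5792, -0.0524, 0.0251]
tool_rot: [180.0, -0.0, 81.2]
force: [-3.2, 1.5, 2.0]
grip_width: 0.0358
```

The force changed from -6 to +2 N at the expected height, so the cap is on the floor. Release and rise.

Call:
move_arm:
  steps:
    - [[0, 0, 0], 0]
    - [[0, 0, 0], 0]
    - [[0, 0, 0], 0]
    - [[0, 0, 0], 0]
    - [[0, 0, 0], 0]
    - [[0, 0, 0], 0]
  hand: -1

```text
time_s: 24.05
tool_pos: [0.5792, -0.0524, 0.0246]
tool_rot: [180.0, -0.0, 81.2]
force: [-0.3, 0.2, -0.6]
grip_width: 0.0841
```

Call:
move_arm:
  steps:
    - [[0, 0, -0.01], 0]
    - [[0, 0, -0.03], 0]
    - [[-0.01, 0, -0.06], 0]
    - [[-0.04, 0, -0.1], 0]
    - [[-0.065, 0, -0.13], 0]
    - [[-0.072, 0, -0.145], 0]
    - [[-0.072, 0, -0.145], 0]
    - [[-0.072, 0, -0.145], 0]

```text
time_s: 25.05
tool_pos: [0.5678, -0.1217, 0.1684]
tool_rot: [-179.9, -0.0, 81.4]
force: [0.2, 0.1, -1.4]
grip_width: 0.0872
```

```bash
python3 - <<'E'
from h import *
T,im,d=shot('wrist','w9.png'); o=env.get_obs(); print(T[:3,3],o['tool_rot'],o['grip_width'],o['time_s'])
p=np.load('w3.npz')['T']@np.array([.0755,.0036,0,1])
P=cloud('wrist',d,np.ones_like(d,bool),T); c,s=np.cos(np.radians(81.24)),np.sin(np.radians(81.24))
X=(P[:,:2]-p[:2])@np.array([[c,-s],[s,c]]); X=np.c_[X,P[:,2]]
k=(abs(X[:,0])<60)&(abs(X[:,1])<30)
Z=X[k&(X[:,2]>.055)&(X[:,2]<.07)]; print('crown',len(Z),cv2.minAreaRect(Z[:,:2].astype(np.float32)*1000),np.median(Z[:,2]))
A=np.c_[Z[:,:2],np.ones(len(Z))]; print('plane',np.linalg.lstsq(A,Z[:,2],rcond=None)[0])
for sg in(1,-1):
    q=X[k&(abs(sg*X[:,0]-35)<9)&(abs(X[:,1])<15)&(X[:,2]>.035)]; print('shoulder',sg,np.median(q[:,2]))
hsv=cv2.cvtColor(im,cv2.COLOR_RGB2HSV); red=((hsv[...,0]<6)|(hsv[...,0]>174))&(hsv[...,1]>180)
P=cloud('wrist',d,red,T); Q=P[abs(P[:,2]-.1155)<.003]; print('knob',len(Q),(Q.min(0)+Q.max(0))/2)
cv2.imwrite('pics/w9c.png',cv2.resize(im[20:240,180:500,::-1],None,fx=2.4,fy=2.4,interpolation=cv2.INTER_CUBIC))
E
```

```text
[ 0.56775463 -0.12166954  0.16838823] [-1.79846699e+02 -2.20078769e-02  8.13598371e+01] 0.08694038444737133 25.1
crown 3649 ((40.659751892089844, -29.728973388671875), (613.045166015625, 192.15213012695312), 78.4417724609375) 0.06126245372877276
plane [0.02326101 0.00118955 0.06125961]
shoulder 1 nan
shoulder -1 nan
knob 706 [0.66756004 0.00406762 0.11484297]
  return _methods._mean(a, axis=axis, dtype=dtype,
  ret = ret.dtype.type(ret / rcount)
```

View pics/w9c.png

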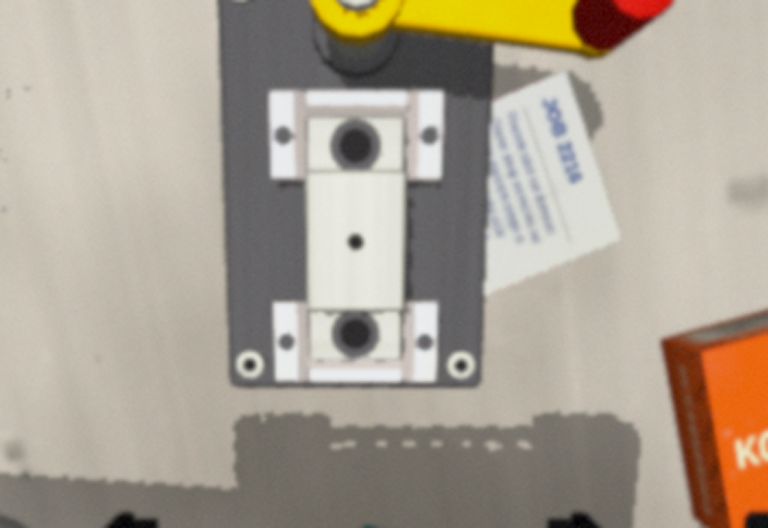

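The cap sits square in the pocket with its crown level inside the walls, crown depth 61.3 mm and central hole at crop (356,241). The clamp is still open with its knob at (.6676,.004). Next I plan the swing home.

```bash
python3 - <<'E'
from h import *
T=pose(); print(T[:3,3]); go(.6674,.0043,.15,73.6)
# arc in the pinch frame (jaw at 73.6 deg)
y=np.radians(163.6); Rm=R.from_euler('xyz',[np.pi,0,y]).as_matrix()
h=np.array([.5914,.0265]); k0=np.array([.6674,.0043]); v=k0-h
for k in range(1,21):
    t=-1.437*(1-np.cos(np.pi*k/20))/2 if 0 else -1.437*k/20
    c,s=np.cos(t),np.sin(t); w=h+np.array([c*v[0]-s*v[1],s*v[0]+c*v[1]])
    print(([[*(Rm.T@np.r_[w-k0,0]).round(4)[:2].tolist(),0],round(-t,3)]),end=', ')
E
```

```text
[ 0.56759552 -0.12166465  0.1680987 ]
go [0.1395 0.0798 0.0179] turn -1.435 dist 0.162
[[0.0002, -0.0057, 0], 0.072], [[0.0008, -0.0113, 0], 0.144], [[0.0018, -0.0169, 0], 0.216], [[0.0032, -0.0224, 0], 0.287], [[0.005, -0.0278, 0], 0.359], [[0.0072, -0.0331, 0], 0.431], [[0.0097, -0.0382, 0], 0.503], [[0.0126, -0.0431, 0], 0.575], [[0.0159, -0.0477, 0], 0.647], [[0.0195, -0.0522, 0], 0.719], [[0.0234, -0.0563, 0], 0.79], [[0.0275, -0.0602, 0], 0.862], [[0.032, -0.0637, 0], 0.934], [[0.0367, -0.067, 0], 1.006], [[0.0416, -0.0698, 0], 1.078], [[0.0467, -0.0724, 0], 1.15], [[0.0519, -0.0745, 0], 1.221], [[0.0573, -0.0763, 0], 1.293], [[0.0629, -0.0776, 0], 1.365], [[0.0685, -0.0786, 0], 1.437],
```

Call:
move_arm:
  steps:
    - [[0.01, 0.006, 0], -0.1]
    - [[0.025, 0.014, 0], -0.23]
    - [[0.04, 0.023, 0], -0.37]
    - [[0.055, 0.032, 0.003], -0.51]
    - [[0.07, 0.04, 0.006], -0.65]
    - [[0.085, 0.049, 0.009], -0.79]
    - [[0.1, 0.057, 0.012], -0.93]
    - [[0.113, 0.065, 0.015], -1.07]
    - [[0.125, 0.072, 0.017], -1.2]
    - [[0.134, 0.077, 0.017], -1.33]
    - [[0.139, 0.079, 0.017], -1.41]
    - [[0.1395, 0.08, 0.017], -1.435]
    - [[0.1395, 0.08, 0.017], -1.435]
    - [[0.1395, 0.08, 0.017], -1.435]
    - [[0.1395, 0.08, 0.017], -1.435]

```text
time_s: 26.98
tool_pos: [0.6684, 0.0019, 0.1527]
tool_rot: [-180.0, 0.0, 163.4]
force: [-1.2, 0.2, 0.5]
grip_width: 0.087
```

Call:
move_arm:
  steps:
    - [[0, 0, 0.01], 0]
    - [[0, 0, 0.03], 0]
    - [[0, 0, 0.05], 0]
    - [[0, 0, 0.067], 0]
    - [[0, 0, 0.075], 0]
    - [[0, 0, 0.075], 0]
    - [[0, 0, 0.075], 0]

```text
time_s: 27.85
tool_pos: [0.6692, 0.0021, 0.0784]
tool_rot: [180.0, 0.1, 163.5]
force: [0.2, 0.3, 0.2]
grip_width: 0.0871
```

Call:
move_arm:
  steps:
    - [[0, 0, 0], 0]
    - [[0, 0, 0], 0]
    - [[0, 0, 0], 0]
    - [[0, 0, 0], 0]
    - [[0, 0, 0], 0]
    - [[0, 0, 0], 0]
    - [[0, 0, 0], 0]
    - [[0, 0, 0], 0]
    - [[0, 0, 0], 0]
  hand: 1
  squeeze: 10

```text
time_s: 28.98
tool_pos: [0.6689, 0.0026, 0.0778]
tool_rot: [180.0, 0.0, 163.5]
force: [1.0, 0.8, -0.5]
grip_width: 0.0215
```

Knob pinched at 21.5 mm. Swing it home.

Call:
move_arm:
  steps:
    - [[0.0002, -0.0057, 0], 0.072]
    - [[0.0008, -0.0113, 0], 0.144]
    - [[0.0018, -0.0169, 0], 0.216]
    - [[0.0032, -0.0224, 0], 0.287]
    - [[0.005, -0.0278, 0], 0.359]
    - [[0.0072, -0.0331, 0], 0.431]
    - [[0.0097, -0.0382, 0], 0.503]
    - [[0.0126, -0.0431, 0], 0.575]
    - [[0.0159, -0.0477, 0], 0.647]
    - [[0.0195, -0.0522, 0], 0.719]
    - [[0.0234, -0.0563, 0], 0.79]
    - [[0.0275, -0.0602, 0], 0.862]
    - [[0.032, -0.0637, 0], 0.934]
    - [[0.0367, -0.067, 0], 1.006]
    - [[0.0416, -0.0698, 0], 1.078]
    - [[0.0467, -0.0724, 0], 1.15]
    - [[0.0519, -0.0745, 0], 1.221]
    - [[0.0573, -0.0763, 0], 1.293]
    - [[0.0629, -0.0776, 0], 1.365]
    - [[0.0685, -0.0786, 0], 1.42]

```text
time_s: 31.48
tool_pos: [0.58, -0.0533, 0.0777]
tool_rot: [-180.0, -0.0, 82.0]
force: [0.7, 0.5, -0.8]
grip_width: 0.0215
```

Call:
move_arm:
  steps:
    - [[0, 0, 0], 0]
    - [[0, 0, 0], 0]
    - [[0, 0, 0], 0]
    - [[0, 0, 0], 0]

```text
time_s: 31.98
tool_pos: [0.5804, -0.0534, 0.0777]
tool_rot: [-180.0, -0.0, 82.1]
force: [-1.8, 1.9, 1.8]
grip_width: 0.0218
```

Call:
move_arm:
  steps:
    - [[0, -0.0007, 0], 0]
    - [[0, -0.0014, 0], 0]
    - [[0, -0.002, 0], 0]
    - [[0, -0.002, 0], 0]
    - [[0, -0.002, 0], 0]

```text
time_s: 32.6
tool_pos: [0.5793, -0.0533, 0.0777]
tool_rot: [179.9, -0.0, 82.1]
force: [5.1, 2.6, -3.9]
grip_width: 0.0217
```

Call:
move_arm:
  steps:
    - [[0, 0, 0], 0]
    - [[0, 0, 0], 0]
    - [[0, 0, 0], 0]
    - [[0, 0, 0], 0]
    - [[0, 0, 0], 0]
    - [[0, 0, 0], 0]
  hand: -1

```text
time_s: 33.35
tool_pos: [0.5785, -0.0534, 0.0777]
tool_rot: [-180.0, -0.0, 82.1]
force: [0.3, 0.4, -0.0]
grip_width: 0.0734
```

Call:
move_arm:
  steps:
    - [[0, 0, -0.01], 0]
    - [[0, 0, -0.04], 0]
    - [[0, 0, -0.07], 0]
    - [[-0.03, 0, -0.1], 0]
    - [[-0.06, 0, -0.12], 0]
    - [[-0.07, 0, -0.125], 0]
    - [[-0.07, 0, -0.125], 0]
    - [[-0.07, 0, -0.125], 0]
    - [[-0.07, 0, -0.125], 0]

```text
time_s: 34.48
tool_pos: [0.5687, -0.1211, 0.2016]
tool_rot: [-179.9, -0.0, 82.2]
force: [0.4, -0.1, -0.6]
grip_width: 0.0872
```

```bash
python3 - <<'E'
from h import *
T,im,d=shot('wrist','w10.png'); o=env.get_obs(); print(T[:3,3],o['grip_width'],o['time_s'],o['force'])
p=np.load('w3.npz')['T']@np.array([.0755,.0036,0,1]); a=np.radians(81.24); ex=np.array([np.cos(a),np.sin(a)]); ey=np.array([-ex[1],ex[0]])
P=cloud('wrist',d,np.ones_like(d,bool),T); D=P[:,:2]-p[:2]; X=np.c_[D@ex,D@ey,P[:,2]]
k=(abs(X[:,0])<50)&(abs(X[:,1])<21)
for sg in(1,-1):
    q=X[k&(abs(sg*X[:,0]-35)<8)&(abs(X[:,1])<15)&(X[:,2]>.035)&(X[:,2]<.055)]; print('shoulder',sg,len(q),np.median(q[:,2]) if len(q) else 0)
q=X[k&(abs(X[:,2]-.062)<.004)&(abs(X[:,1])>11)]; print('crown',len(q),np.median(q[:,2]),q.min(0),q.max(0))
hsv=cv2.cvtColor(im,cv2.COLOR_RGB2HSV); red=((hsv[...,0]<6)|(hsv[...,0]>174))&(hsv[...,1]>180)
P=cloud('wrist',d,red,T); Q=P[abs(P[:,2]-.1155)<.003]; kc=(Q.min(0)+Q.max(0))/2; D=kc[:2]-p[:2]; print('knob',kc,'rel pocket',D@ex,D@ey,'theta',np.arctan2(-(D@ey),.08-D@ex))
_,it,dt=shot('top','t10.png'); d0=np.load('top0.npy')
for q in('bearing','carton','tan_bottle'):
    r=env.cut_out('top',q)
    if r: P=cloud('top',dt,r[0]['region']); print(q,r[0]['conf'],r[0]['uv'],np.median(P,0).round(3))
cv2.imwrite('pics/w10c.png',cv2.resize(im[20:240,180:500,::-1],None,fx=2.4,fy=2.4,interpolation=cv2.INTER_CUBIC))
E
```

```text
[ 0.56865919 -0.12113135  0.20159248] 0.08724853446377431 34.525 [-0.04625413 -0.1913866   0.16554656]
shoulder 1 0 0
shoulder -1 0 0
  return _methods._mean(a, axis=axis, dtype=dtype,
  ret = ret.dtype.type(ret / rcount)
Traceback (most recent call last):
ValueError: zero-size array to reduction operation minimum which has no identity
```

Units bug: those limits were written in mm but the data is in metres. Fix and rerun.

```bash
python3 - <<'E'
from h import *
T,im,d=shot('wrist','w10.png'); cv2.imwrite('pics/w10c.png',cv2.resize(im[20:240,180:500,::-1],None,fx=2.4,fy=2.4,interpolation=cv2.INTER_CUBIC))
p=np.load('w3.npz')['T']@np.array([.0755,.0036,0,1]); a=np.radians(81.24); ex=np.array([np.cos(a),np.sin(a)]); ey=np.array([-ex[1],ex[0]])
def loc(d,T):
    P=cloud('wrist',d,np.ones_like(d,bool),T); D=P[:,:2]-p[:2]; return np.c_[D@ex,D@ey,P[:,2]]*1000
X=loc(d,T); k=(abs(X[:,0])<47)&(abs(X[:,1])<21)
for sg in(1,-1):
    q=X[k&(abs(sg*X[:,0]-35)<8)&(abs(X[:,1])<15)&(X[:,2]>38)&(X[:,2]<55)]; print('shoulder z',sg,len(q),np.median(q[:,2]) if len(q) else 0)
q=X[k&(abs(X[:,2]-62)<4)]; print('crown',len(q),np.median(q[:,2]),cv2.minAreaRect(q[:,:2].astype(np.float32)))
hsv=cv2.cvtColor(im,cv2.COLOR_RGB2HSV); red=((hsv[...,0]<6)|(hsv[...,0]>174))&(hsv[...,1]>180)
P=cloud('wrist',d,red,T); Q=P[abs(P[:,2]-.1155)<.003]; kc=(Q.min(0)+Q.max(0))/2; D=kc[:2]-p[:2]; print('knob',kc,'rel pocket',D@ex,D@ey,'theta',np.arctan2(-(D@ey),.08-D@ex))
_,it,dt=shot('top','t10.png')
for n in('bearing','carton','tan_bottle'):
    for r in env.cut_out('top',n)[:1]: P=cloud('top',dt,r['region']); print(n,r['conf'],r['uv'],np.median(P,0).round(3))
print(env.get_obs()['time_s'],env.get_obs()['force'])
E
```

```text
shoulder z 1 133 47.38228841852371
shoulder z -1 449 47.805039136823765
crown 1043 61.23566027562239 ((-0.9051036834716797, -0.3496112823486328), (49.26365280151367, 35.17353439331055), 0.2441505789756775)
knob [ 0.57930498 -0.05290285  0.11479732] rel pocket -0.0003503034341751364 -0.0001833406039687975 theta 0.002281762208091812
bearing 0.75 [326.1, 283.8] [ 0.379 -0.179  0.014]
carton 0.87 [322.4, 134.9] [ 0.761 -0.167  0.044]
tan_bottle 0.61 [241.3, 122.0] [0.789 0.039 0.093]
34.775 [-0.21000051 -0.9630855   0.4623419 ]
```

View pics/w10c.png

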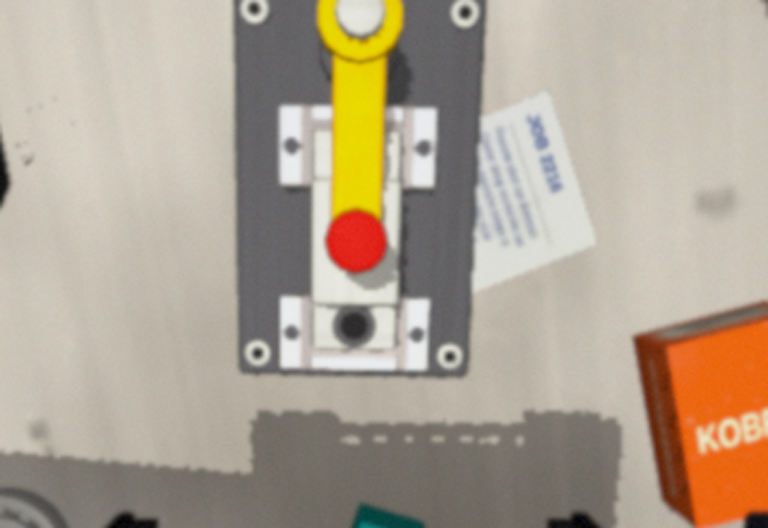

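The cap is seated, with the knob over its middle and theta about 0.002 rad. The carton's visible centre has shifted in the top view, probably because the gripper hides part of it. I'll check with the side camera, then hand in.

```bash
python3 - <<'E'
from h import *
a=cv2.imread('pics/side0.png')[:,:,::-1]; d0=np.load('side0.npy'); _,b,d=shot('side','s10.png')
def org(I,D):
    h=cv2.cvtColor(np.ascontiguousarray(I),cv2.COLOR_RGB2HSV); m=(h[...,0]>4)&(h[...,0]<14)&(h[...,1]>170); m[:,:230]=0; m[:,320:]=0
    P=cloud('side',D,m); P=P[(P[:,2]>.035)&(P[:,2]<.055)]; return len(P),np.median(P,0).round(4),P.min(0).round(3),P.max(0).round(3)
x,y=org(a,d0),org(b,d); print(x,y,sep='\n')
if np.linalg.norm(x[1]-y[1])<.006: print('sign off',env.sign_off())
E
```

```text
(545, array([ 0.7458, -0.1445,  0.044 ]), array([ 0.711, -0.202,  0.035]), array([ 0.787, -0.103,  0.048]))
(545, array([ 0.7456, -0.1442,  0.0439]), array([ 0.711, -0.202,  0.035]), array([ 0.787, -0.104,  0.048]))
the job is handed in; nothing more can be done
sign off None
```

I swung the clamp from about 0.25 to about 1.47 rad, set the steel cap in the pocket under control, swung the clamp home and handed the job in at about 35 s.

**Last checks**
- **Cap:** the crown measured 61.2 mm above the bench (62 expected) and the shoulders 47.4 and 47.8 mm (48 expected). It was about 0.9 mm along and 0.3 mm across from the measured pocket centre, and square to about 0.25°. The crown patch was partly hidden by the clamp, so the 0.9 mm is rough.
- **Clamp and robot:** the knob was over the middle of the cap, at an angle of about 0.002 rad. The gripper was open and clear of everything.
- **Bystanders:** the bearing and bottle were within about 1 mm of their starts. The carton seemed to have moved about 22 mm in the top view, where I think the gripper hid part of it. The side camera put it within 0.4 mm of its start.

**What failed or disagreed**
- **First grasp:** it closed on air above the crown and did not disturb the cap. The cameras showed the fingertips about 17 mm behind the reported TCP, where the text says 8 mm ahead. I regripped 23 mm lower, and the jaws closed to 35.9 mm on the cap.
- **Check scripts:** a unit error spoiled part of two checks. I read the cap's seat from the picture on the first and reran the second.

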